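# Set the portion stop to the yellow clip

## Robot

A 6-joint arm with a two-finger parallel gripper is mounted at the origin on the work surface. World frame = base frame: x ahead of the robot, y to its left, z up, the work surface at z = 0. Lengths are in m, angles in rad, forces in N, time in s.
With the tool pointing down it reaches from about 0.425 to 0.925 m from the base axis. Payload 12.5 kg.
Tool frame: the origin (TCP) lies midway between the tips of the shut fingers; the grasp point (between the pads) lies 19 mm behind it; z points along the fingers, y is the direction in which the jaws open and shut (so a half turn about z gives the same grasp; the last joint's range is limited). The gripper opens to 85 mm and grips with 20 to 120 N. Pads are 22 mm wide; open, the fingers measure 114 mm over their backs; the gripper's body (76 mm by 85 mm) begins 54 mm behind the grasp point. The pads swing forward as they close: fully open they stand 13 mm farther back than shut.
Start: joints at [1.068, 0.491, 1.559, -0, 1.092, -0.106], TCP at [0.242, 0.576, 0.231] pointing down, gripper open.
Joint ranges: [-3.1, 3.1], [-0.84, 2.19], [0.05, 2.79], [-1.13, 4.28], [0.06, 2.93], [-2.69, 2.69]. Speed limits (rad/s): [2.22, 2.22, 2.79, 3.14, 3.14, 3.14].

## Interface

Orientations are given as a 3x3 rotation matrix whose columns are the frame's x, y, z axes.
In Python, from rig import get_obs, get_image, get_calibration, finish_job gives the robot as it stands. The module is installed in compiled form; this text tells all that it offers.
- The arm moves only by the tool move_arm, never from a script. Its argument "plan" is a list of rows, each a list of 7 numbers: the shift along the tool's x, y, z in mm, then the turn, a rotation vector about the tool's x, y, z in rad, then the finger opening in mm, from 0 to 85.4. A call has exactly 8 rows; each row is the pose to reach, as a shift and turn from the pose measured when the call began, along the tool's axes at that moment; what a row does not reach only later rows make up. A row lasts 1/12 s, in which the tool goes at most 41.7 mm and 7.16 degrees, less where a joint would pass 70% of its speed; a pose out of reach is approached as far as the arm can. A call with a gripper value outside its range is refused whole. The fingers move at their own pace and stop on an object; "force" is the grip in N (left out, the last holds). Time passes only in rows, so rows that repeat a pose let the fingers close, or fill a call up. It gives the time, the measured TCP pose, the force and the opening at its end, in the units of the state.
- get_obs(): the state, without advancing time (a new reading comes with each control period).
- get_image(name): name is "scene" or "top"; returns the picture (400x640x3 uint8, red, green, blue); there is no depth.
- get_calibration(name): a dict with "intrinsics" (3x3 intrinsics, pixels), "T" (4x4, takes a point from camera to world coordinates). Camera axes: x right, y up, looking along -z (the intrinsics and any distortion apply to the point x, -y, -z); pixel columns grow to the right and rows downward; lengths in m; the calibration is good to about 2 mm. A picture is of the moment at which its call begins. get_calibration takes no time and is no camera call.
- finish_job(): hands the job in, once; it reports no verdict.
The state is a dict: "time_s": time; "qpos": joint angles; "qd": joint speeds; "joint_efforts": joint torques, N m; "tcp_pos": TCP position; "tool_rot": TCP orientation; "force": force on the tool from outside, world axes, zero at the start; "moment": the same for the moment, N m; "width": finger opening in m.
Only numpy, scipy, OpenCV 4.12 (cv2) and the standard library are available. Lean on these libraries where they do the work, as an engineer would, in place of code of your own. Each camera call takes 0.05 s, during which the arm holds its last target.

## Task

On the cutting board, push the red portion stop along its rail with the fingers until it drops into the notch beside the yellow clip, then take the hand away so that it stays seated there. Only push it, firmly but gently: do not grip or squeeze it, ram it, or lift it off the rail, and leave the pot, the squeeze bottle and the spoon where they are.

Things in the scene. Friction and masses are not known exactly. Their poses are not given: they have to be found in the camera images.
- board: white plastic cutting board, 280 (x) x 400 (y) x 15 mm, screwed down; origin under its centre at bench height, z up, y along the rail, x towards the side where the rail is. The rail runs along x = 80 mm.
- rail_mid (a point): middle of the aluminium rail's top, 35 mm above the bench. The rail is 20 mm wide and runs 130 mm each way along the board's y, with an end block (top 49 mm above the bench) at each end. Its top has four black V notches 21 mm long with sides sloping 24 degrees, centred 75 and 35 mm either side of this point, each with a coloured clip beside it.
- stop: red portion stop on the rail; axes as the board's; origin on the rail's centre line, midway along the stop, at rail-top height (35 mm above the bench) while riding. It slides at most 100 mm each way from rail_mid. Saddle block 40 (x) x 44 (y) mm, 6 to 30 mm above the origin; black knob on it, 24 mm wide, to 48 mm above. Starts between the two inner notches; yellow may be to either side.
- stop_fence (a point): centre of the stop's upright fence plate, whose flat sides are what to push: 8 mm thick (along the rail), 102 mm long (board's x), 42 mm high. This point is 69 mm nearer the robot (board's -x) than the stop's origin and 9 mm above it; the plate's lower edge clears the board by 8 mm.
- stop_roller (a point): lowest point of the roller (radius 12 mm) inside the stop; same place as its origin. Weight 0.35 kg and a 6 N spring press it down. Sliding takes about 2 N. At a notch the force dips, the stop jumps the last few mm to the notch's centre and sinks 3.5 mm. To push it on out of a notch (needed where another notch comes before yellow's) takes about 8 to 13 N.
- tab_yellow: yellow plastic clip lying on the board on the far side of the rail, 26 x 18 mm and 12 mm high, fixed; origin under its centre; axes as the board's. It stands exactly level (along the board's y) with one of the rail's four notches, which of the four varies.
- tab_green: green plastic clip lying on the board on the far side of the rail, 26 x 18 mm and 12 mm high, fixed; origin under its centre; axes as the board's. It stands exactly level (along the board's y) with one of the rail's four notches, which of the four varies.
- tab_blue: blue plastic clip lying on the board on the far side of the rail, 26 x 18 mm and 12 mm high, fixed; origin under its centre; axes as the board's. It stands exactly level (along the board's y) with one of the rail's four notches, which of the four varies.
- tab_black: black plastic clip lying on the board on the far side of the rail, 26 x 18 mm and 12 mm high, fixed; origin under its centre; axes as the board's. It stands exactly level (along the board's y) with one of the rail's four notches, which of the four varies.
- pot: loose white pot with green lid, 60 mm across, 52 mm high, standing on the near part of the board; origin under its centre. Leave alone.
- bottle: loose orange squeeze bottle with a white cap, 58 mm across, 150 mm high, standing on the bench beside the board at its +y end; origin under its centre. Leave alone.
- spoon: loose serving spoon lying flat on the bench beside the board at its -y end, lower than 30 mm; origin near its middle. Leave alone.

How it is judged:
By the outcome, as a careful person would: the job done as asked, in the order asked, and still so for the second after the job is handed in, with the robot touching nothing.
It also fails if it takes over 42 s, if anything falls off the work surface, if the arm or the gripper's body presses on something with over 40 N, if the wrist force passes 120 N, or if a joint passes its speed limit or range.

## Working session

There is one attempt and no reset: what is moved stays moved. The work goes in short steps, Python scripts to look and compute and a tool call to move; the robot and the scene stay as the last step left them, time stands still between calls to the robot, and variables do not carry over. Pictures are saved under pics/ and viewed, and the job is handed in when it is done.

Besides the shell and the picture viewer there is one more tool, called as name([rows], argument=value, ...), one row to a line, values as JSON. move_arm: Moves the arm, as the interface text tells. Its arguments: {"type":"object","properties":{"plan":{"type":"array"},"force":{"type":"number"}},"required":["plan"]}

```bash
mkdir -p pics; python3 - <<'E'
from rig import *
import cv2,numpy as np
o=get_obs()
for k,v in o.items(): print(k,np.round(v,3).tolist())
for n in("scene","top"):
    im=get_image(n);cv2.imwrite(f"pics/{n}0.png",im[:,:,::-1])
    c=get_calibration(n);print(n,{k:np.round(v,4).tolist() if not isinstance(v,str) else v for k,v in c.items()})
E
```

```text
time_s 0.0
qpos [1.068, 0.492, 1.559, -0.0, 1.092, -0.106]
qd [0.002, 0.001, 0.001, -0.002, 0.001, 0.0]
joint_efforts [-0.002, -61.845, -26.158, -0.0, 0.004, -0.0]
tcp_pos [0.241, 0.576, 0.231]
tool_rot [[-0.922, 0.386, -0.001], [0.386, 0.922, -0.001], [0.0, -0.001, -1.0]]
force [0.178, -0.318, 0.267]
moment [-0.019, -0.004, -0.025]
width 0.086
scene {'intrinsics': [[410.347, 0.0, 313.9048], [0.0, 410.347, 205.2579], [0.0, 0.0, 1.0]], 'T': [[0.7149, -0.5679, 0.408, 0.9101], [0.6992, 0.5864, -0.409, -0.3571], [-0.007, 0.5777, 0.8162, 0.806], [0.0, 0.0, 0.0, 1.0]]}
top {'intrinsics': [[400.8079, 0.0, 326.0875], [0.0, 400.8079, 202.0469], [0.0, 0.0, 1.0]], 'T': [[-0.0068, 0.9987, -0.0506, 0.5048], [-0.9999, -0.0076, -0.0153, 0.0192], [-0.0157, 0.0505, 0.9986, 0.9197], [0.0, 0.0, 0.0, 1.0]]}
```

View pics/scene0.png

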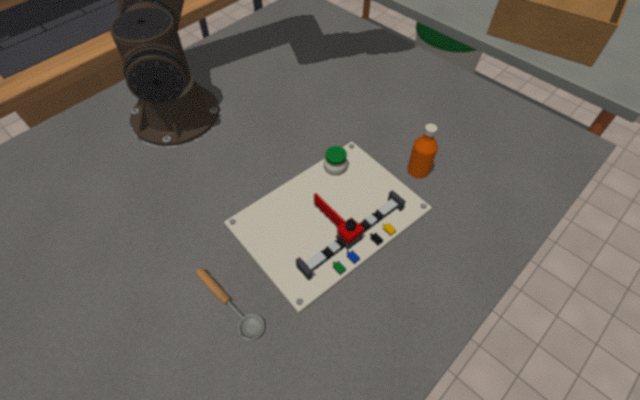

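View pics/top0.png

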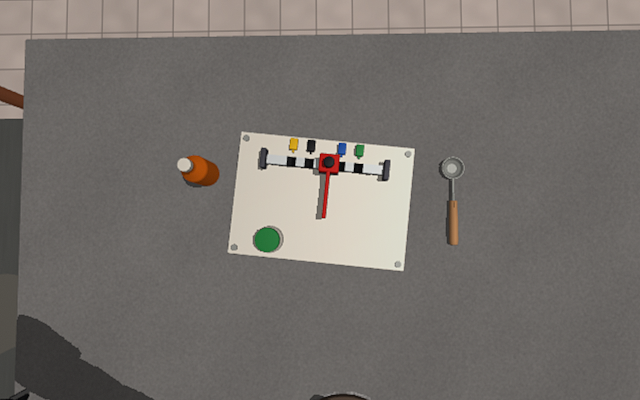

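The top view shows yellow level with the outermost notch at +y, near (293,144), and black with the inner +y notch, near (311,146). The stop is at about (328,163), so I must push it towards +y through the black notch and on to yellow. The pot is at (267,239) and the bottle at (200,170).

```bash
python3 - <<'E'
import cv2
a=cv2.imread("pics/top0.png")[120:280,220:420];cv2.imwrite("pics/t1.png",cv2.resize(a,None,fx=4,fy=3.75*4/3.75*1.0*3.75/3.75 and 3.75,interpolation=2) if 0 else cv2.resize(a,(800,640))[:600])
b=cv2.imread("pics/scene0.png")[135:315,215:455];cv2.imwrite("pics/s1.png",cv2.resize(b,(720,540)))
E
```

```text
(no output)
```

View pics/t1.png

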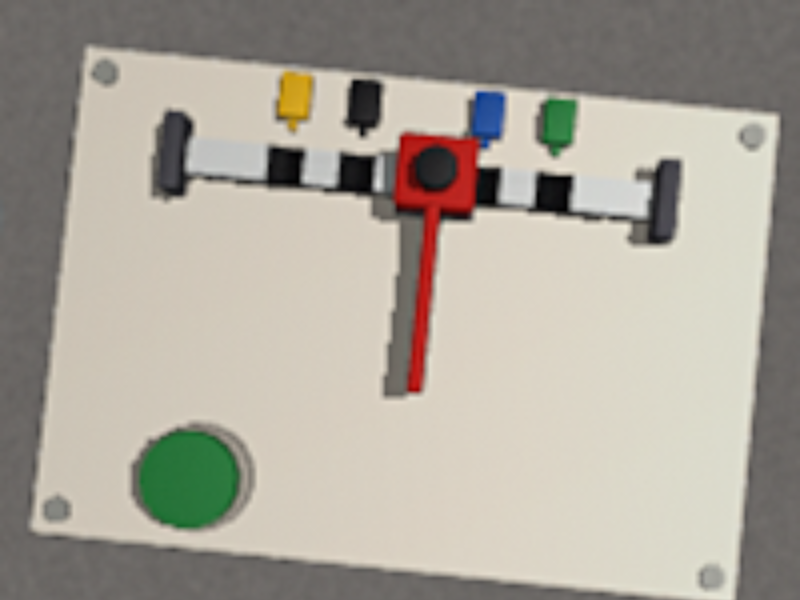

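View pics/s1.png

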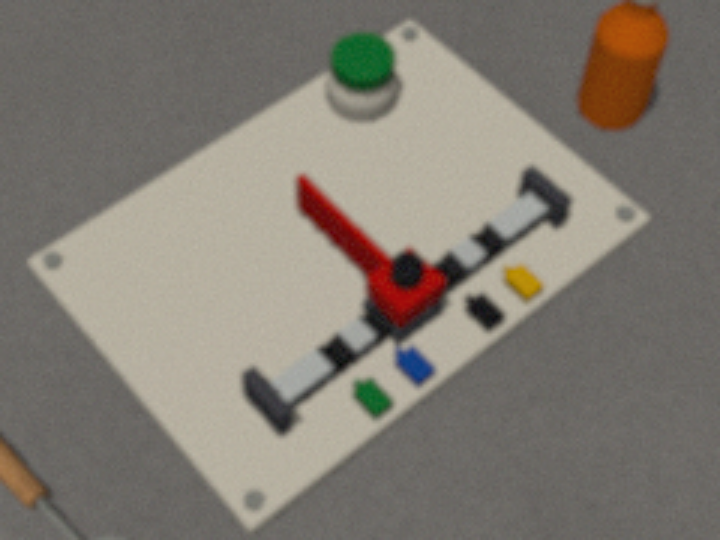

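```bash
cat > h.py <<'E'
import numpy as np
from rig import get_calibration
from scipy.optimize import least_squares
C={n:get_calibration(n) for n in("top","scene")}
def proj(n,P):
    c=C[n];T=np.array(c["T"]);p=(np.atleast_2d(P)-T[:3,3])@T[:3,:3]
    q=np.c_[p[:,0],-p[:,1],-p[:,2]]@np.array(c["intrinsics"]).T
    return q[:,:2]/q[:,2:]
def ray(n,u,z):
    c=C[n];T=np.array(c["T"]);d=np.linalg.solve(np.array(c["intrinsics"]),[u[0],u[1],1]);d=T[:3,:3]@(d*[1,-1,-1])
    return T[:3,3]+d*(z-T[2,3])/d[2]
E
cat > fit.py <<'E'
from h import *
top=np.array([[86,46],[779,115],[32,530],[735,602]])/4+[220,120]
sc=np.array([[650,215],[250,530],[410,20],[28,262]])/3+[215,135]
L=np.array([[.14,.2,.015],[.14,-.2,.015],[-.14,.2,.015],[-.14,-.2,.015]])
def W(p,L):
    c,s=np.cos(p[2]),np.sin(p[2]);return L@np.array([[c,-s,0],[s,c,0],[0,0,1]]).T+[p[0],p[1],0]
for w in ((1,0),(0,1),(1,1)):
    f=lambda p:np.r_[w[0]*(proj("top",W(p,L))-top).ravel(),w[1]*(proj("scene",W(p,L))-sc).ravel()]
    r=least_squares(f,[.55,0,0]);print(w,np.round(r.x,4),np.round(f(r.x),1).tolist())
p=r.x
c,s=np.cos(p[2]),np.sin(p[2])
def inv(X): d=X[:2]-p[:2];return np.round([c*d[0]+s*d[1],-s*d[0]+c*d[1]],4)
def t4(u):return np.array(u)/4+[220,120]
def s3(u):return np.array(u)/3+[215,135]
print("saddle top (z65)",inv(ray("top",t4([438,175]),.065)),"knob",inv(ray("top",t4([435,168]),.083)))
print("knob scene",inv(ray("scene",s3([407,266]),.083)))
print("fence tip top-edge",inv(ray("top",t4([415,390]),.065)),inv(ray("scene",s3([301,178]),.065)))
print("yellow",inv(ray("top",t4([294,96]),.027)),"pot",ray("top",t4([188,479]),.052),inv(ray("top",t4([188,479]),.052)))
for y in(75,35):print(y,proj("top",W(p,np.array([[.08,y/1000,.035]])))*4-np.array([880,480]))
E
python3 fit.py
```

```text
(1, 0) [ 0.5547  0.0431 -0.1079] [-0.6, -0.7, 0.9, -1.0, -0.9, 0.6, 0.6, 1.0, -0.0, 0.0, -0.0, 0.0, -0.0, -0.0, -0.0, -0.0]
(0, 1) [ 0.5577  0.0451 -0.1061] [-0.0, -0.0, -0.0, -0.0, -0.0, -0.0, -0.0, -0.0, 0.7, 0.3, 0.4, 0.6, -0.1, -1.0, -1.1, -0.6]
(1, 1) [ 0.5561  0.0441 -0.1068] [-1.1, -1.3, 0.3, -1.7, -1.3, 0.1, 0.2, 0.2, -0.1, 0.3, -0.6, 0.4, -0.8, -1.0, -1.8, -0.8]
saddle top (z65) [ 0.0758 -0.0117] knob [ 0.0767 -0.0102]
knob scene [ 0.0823 -0.0105]
fence tip top-edge [-0.0401 -0.011 ] [-0.0344 -0.0098]
yellow [0.1179 0.0742] pot [0.46805577 0.16082276 0.052     ] [-0.1     0.1067]
75 [[284.04644935 160.32608886]]
35 [[355.51518176 167.2868646 ]]
```

move_arm([
  [-542, -418, 0, 0, 0, 1.281, 0],
  [-542, -418, 0, 0, 0, 1.281, 0],
  [-542, -418, 0, 0, 0, 1.281, 0],
  [-542, -418, 0, 0, 0, 1.281, 0],
  [-542, -418, 0, 0, 0, 1.281, 0],
  [-542, -418, 0, 0, 0, 1.281, 0],
  [-542, -418, 0, 0, 0, 1.281, 0],
  [-542, -418, 0, 0, 0, 1.281, 0],
], force=40)

```text
time_s: 0.77
tcp_pos: [0.4067, 0.2848, 0.2312]
tool_rot: [[-0.167, 0.986, -0.0], [0.986, 0.167, -0.001], [-0.001, -0.001, -1.0]]
force: [0.8, 1.3, -0.6]
width: -0.0005
```

```bash
cat > tgt.py <<'E'
# usage: tgt.py bx by z(mm) in board frame -> tool shift mm and turn (tool x along board +y)
import sys
from rig import get_obs
import numpy as np
from scipy.spatial.transform import Rotation as Ro
p=[.5561,.0441,-.1068]
c,s=np.cos(p[2]),np.sin(p[2])
ex=np.array([c,s,0]);ey=np.array([-s,c,0])
o=get_obs();R=np.array(o["tool_rot"]);t=np.array(o["tcp_pos"])
d=t-[p[0],p[1],0]
print("t",round(o["time_s"],2),"tcp",np.round(t,4),"board xyz mm",np.round(1e3*np.array([d@ex,d@ey,t[2]]),1),"F board",np.round([np.dot(o["force"],ex),np.dot(o["force"],ey),o["force"][2]],2),"w",round(o["width"],4),"q6",np.round(o["qpos"],2))
Rd=np.c_[ey,ex,[0,0,-1]]
print("turn",np.round(Ro.from_matrix(R.T@Rd).as_rotvec(),3))
if len(sys.argv)>3:
    b=np.array([float(v) for v in sys.argv[1:4]])/1e3
    w=np.array([p[0],p[1],0])+b[0]*ex+b[1]*ey+[0,0,b[2]]
    print("shift",np.round(R.T@(w-t)*1e3,1))
E
python3 tgt.py 30 -60 200
```

```text
t 0.77 tcp [0.4067 0.2848 0.2312] board xyz mm [-174.2  223.4  231.2] F board [ 0.66  1.34 -0.61] w -0.0005 q6 [ 0.48  0.31  1.87 -0.    0.97  0.31]
turn [-0.     0.001  0.275]
shift [-328.1  119.7   31.4]
```

move_arm([
  [-328, 120, 0, 0, 0, 0.275, 0],
  [-328, 120, 0, 0, 0, 0.275, 0],
  [-328, 120, 0, 0, 0, 0.275, 0],
  [-328, 120, 0, 0, 0, 0.275, 0],
  [-328, 120, 0, 0, 0, 0.275, 0],
  [-328, 120, 0, 0, 0, 0.275, 0],
  [-328, 120, 0, 0, 0, 0.275, 0],
  [-328, 120, 0, 0, 0, 0.275, 0],
])

```text
time_s: 1.43
tcp_pos: [0.5716, -0.0052, 0.2312]
tool_rot: [[0.107, 0.994, -0.001], [0.994, -0.107, -0.001], [-0.001, -0.001, -1.0]]
force: [0.5, 1.9, -0.2]
width: 0.0
```

```bash
python3 tgt.py 30 -60 38
```

```text
t 1.43 tcp [ 0.5716 -0.0052  0.2312] board xyz mm [ 20.7 -47.3 231.2] F board [ 0.27  1.9  -0.17] w 0.0 q6 [-0.12  0.42  1.69 -0.    1.03 -0.02]
turn [-0.001  0.001 -0.   ]
shift [-12.5   9.5 193.2]
```

move_arm([
  [-13, 9, 20, 0, 0, 0, 0],
  [-13, 9, 60, 0, 0, 0, 0],
  [-13, 9, 100, 0, 0, 0, 0],
  [-13, 9, 135, 0, 0, 0, 0],
  [-13, 9, 165, 0, 0, 0, 0],
  [-13, 9, 185, 0, 0, 0, 0],
  [-13, 9, 193, 0, 0, 0, 0],
  [-13, 9, 193, 0, 0, 0, 0],
])

```text
time_s: 2.1
tcp_pos: [0.5782, -0.0191, 0.0364]
tool_rot: [[0.107, 0.994, -0.004], [0.994, -0.107, -0.0], [-0.001, -0.004, -1.0]]
force: [-0.3, -0.4, -0.1]
width: -0.0003
```

```bash
python3 tgt.py 30 -32 38; python3 - <<'E'
from rig import *
import cv2
for n in("top","scene"):
    a=get_image(n)[:,:,::-1];a=a[110:285,210:430] if n=="top" else a[125:315,205:465]
    cv2.imwrite(f"pics/{n}2.png",cv2.resize(a,None,fx=3,fy=3,interpolation=cv2.INTER_CUBIC))
E
```

```text
t 2.1 tcp [ 0.5782 -0.0191  0.0364] board xyz mm [ 28.7 -60.5  36.4] F board [-0.24 -0.43 -0.09] w -0.0003 q6 [-0.15  0.69  1.83 -0.    0.63 -0.04]
turn [-0.004  0.001 -0.   ]
shift [28.5  1.3 -1.6]
```

View pics/top2.png

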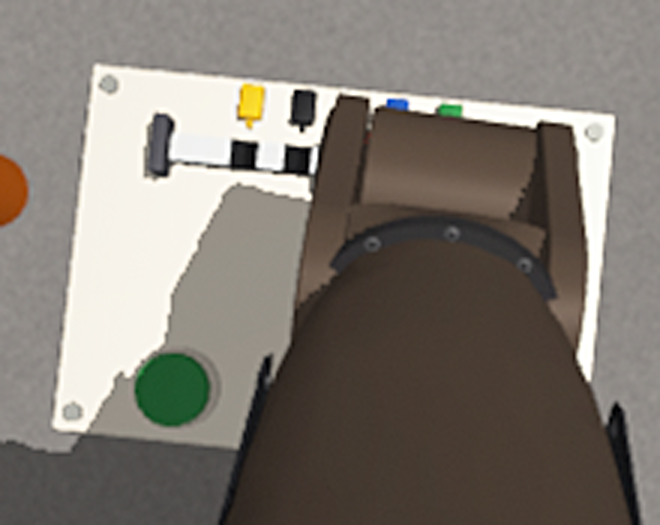

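View pics/scene2.png

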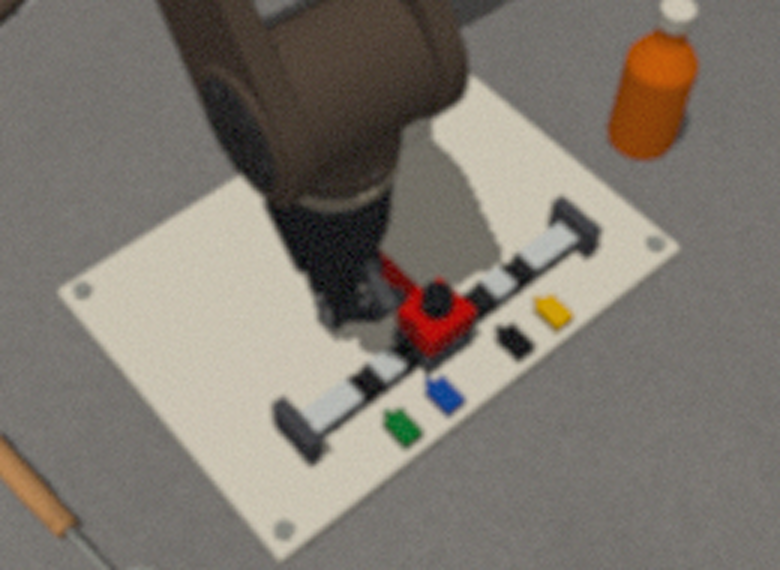

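move_arm([
  [12, 2, -1, 0, 0, 0, 0],
  [22, 2, -2, 0, 0, 0, 0],
  [27, 2, -2, 0, 0, 0, 0],
  [29, 2, -2, 0, 0, 0, 0],
  [31, 2, -2, 0, 0, 0, 0],
  [33, 2, -2, 0, 0, 0, 0],
  [34, 2, -2, 0, 0, 0, 0],
  [35, 2, -2, 0, 0, 0, 0],
])

```text
time_s: 2.87
tcp_pos: [0.5851, 0.0153, 0.0409]
tool_rot: [[0.107, 0.994, -0.0], [0.994, -0.107, -0.001], [-0.001, -0.0, -1.0]]
force: [-0.4, -0.4, -0.6]
width: -0.0004
```

```bash
python3 tgt.py 30 -20 38
```

```text
t 2.87 tcp [0.5851 0.0153 0.0409] board xyz mm [ 31.9 -25.5  40.9] F board [-0.36 -0.43 -0.62] w -0.0004 q6 [-0.09  0.68  1.82 -0.    0.64  0.02]
turn [-0.     0.001 -0.   ]
shift [ 5.5 -1.9  2.9]
```

move_arm([
  [1.5, -1, 2, 0, 0, 0, 0],
  [3, -1, 2, 0, 0, 0, 0],
  [4.5, -1, 2, 0, 0, 0, 0],
  [6, -1, 2, 0, 0, 0, 0],
  [7.5, -1, 2, 0, 0, 0, 0],
  [9, -1, 2, 0, 0, 0, 0],
  [10.5, -1, 2, 0, 0, 0, 0],
  [12, -1, 2, 0, 0, 0, 0],
])

```text
time_s: 3.53
tcp_pos: [0.5853, 0.0275, 0.0388]
tool_rot: [[0.107, 0.994, -0.001], [0.994, -0.107, -0.001], [-0.001, -0.0, -1.0]]
force: [-1.8, -3.3, -1.6]
width: -0.0001
```

```bash
python3 tgt.py 30 0 38
```

```text
t 3.53 tcp [0.5853 0.0275 0.0388] board xyz mm [ 30.8 -13.4  38.8] F board [-1.43 -3.42 -1.57] w -0.0001 q6 [-0.07  0.69  1.82 -0.    0.64  0.04]
turn [-0.     0.001 -0.   ]
shift [13.4 -0.8  0.8]
```

move_arm([
  [2, 0, 0, 0, 0, 0, 0],
  [4, 0, 0, 0, 0, 0, 0],
  [6, 0, 0, 0, 0, 0, 0],
  [8, 0, 0, 0, 0, 0, 0],
  [10, 0, 0, 0, 0, 0, 0],
  [12, 0, 0, 0, 0, 0, 0],
  [14, 0, 0, 0, 0, 0, 0],
  [16, 0, 0, 0, 0, 0, 0],
])

```text
time_s: 4.2
tcp_pos: [0.587, 0.0436, 0.0388]
tool_rot: [[0.107, 0.994, -0.001], [0.994, -0.107, -0.001], [-0.001, -0.0, -1.0]]
force: [-1.0, -2.5, -1.8]
width: -0.0001
```

```bash
python3 tgt.py 30 20 38; python3 - <<'E'
from rig import *
import cv2
a=get_image("scene")[:,:,::-1];a=a[125:315,205:465]
cv2.imwrite(f"pics/s3.png",cv2.resize(a,None,fx=3,fy=3,interpolation=cv2.INTER_CUBIC))
E
```

```text
t 4.2 tcp [0.587  0.0436 0.0388] board xyz mm [30.8  2.8 38.8] F board [-0.74 -2.58 -1.85] w -0.0001 q6 [-0.04  0.69  1.81 -0.    0.64  0.07]
turn [-0.     0.001 -0.   ]
shift [17.2 -0.8  0.8]
```

View pics/s3.png

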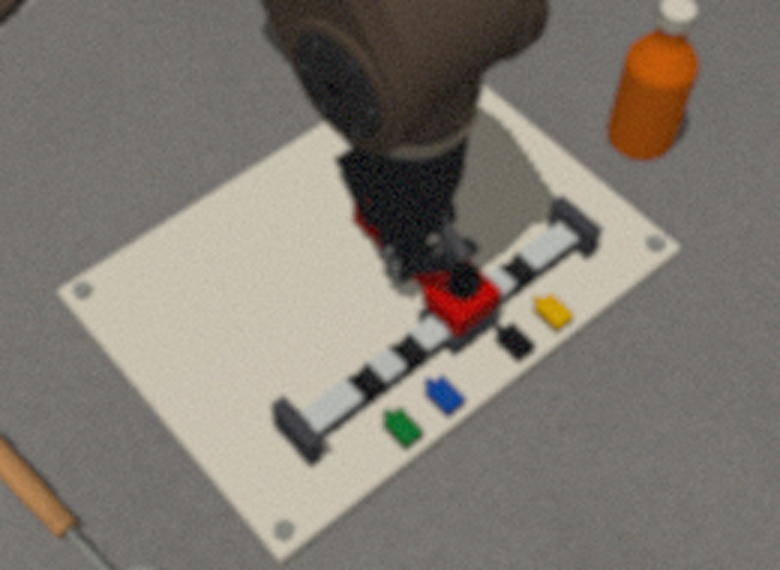

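```bash
cat > knob.py <<'E'
import sys
from h import *
p=[.5561,.0441,-.1068];c,s=np.cos(p[2]),np.sin(p[2])
for n,z in(("scene",.083),):
    X=ray(n,(float(sys.argv[1])/3+205,float(sys.argv[2])/3+125),z);d=X[:2]-p[:2];print(np.round([c*d[0]+s*d[1],-s*d[0]+c*d[1]],4))
E
python3 knob.py 465 276
```

```text
[0.0826 0.016 ]
```

The scene picture shows the knob at (465,279), which puts the stop at a board y of about 17 mm. That agrees with an offset of about 15 mm ahead of the TCP. I'll keep pushing.

move_arm([
  [1.5, 0, 0, 0, 0, 0, 0],
  [3, 0, 0, 0, 0, 0, 0],
  [4.5, 0, 0, 0, 0, 0, 0],
  [6, 0, 0, 0, 0, 0, 0],
  [7.5, 0, 0, 0, 0, 0, 0],
  [9, 0, 0, 0, 0, 0, 0],
  [10.5, 0, 0, 0, 0, 0, 0],
  [12, 0, 0, 0, 0, 0, 0],
])

```text
time_s: 4.92
tcp_pos: [0.5885, 0.0562, 0.0389]
tool_rot: [[0.107, 0.994, -0.0], [0.994, -0.107, -0.001], [-0.001, -0.0, -1.0]]
force: [-1.1, -1.0, 0.2]
width: 0.0
```

move_arm([
  [0.5, 0, 0, 0, 0, 0, 0],
  [1, 0, 0, 0, 0, 0, 0],
  [1.5, 0, 0, 0, 0, 0, 0],
  [2, 0, 0, 0, 0, 0, 0],
  [2.5, 0, 0, 0, 0, 0, 0],
  [3, 0, 0, 0, 0, 0, 0],
  [3.5, 0, 0, 0, 0, 0, 0],
  [4, 0, 0, 0, 0, 0, 0],
])

```text
time_s: 5.58
tcp_pos: [0.589, 0.0602, 0.0389]
tool_rot: [[0.107, 0.994, 0.0], [0.994, -0.107, -0.001], [-0.001, 0.0, -1.0]]
force: [-0.8, 0.5, 0.2]
width: -0.0001
```

```bash
python3 tgt.py 30 20 38
```

```text
t 5.58 tcp [0.589  0.0602 0.0389] board xyz mm [31.  19.5 38.9] F board [-0.89  0.38  0.2 ] w -0.0001 q6 [-0.01  0.69  1.8  -0.    0.65  0.1 ]
turn [ 0.     0.001 -0.   ]
shift [ 0.5 -1.   0.9]
```

The force fell to zero, so the stop has jumped into the black notch. Next I'll push it slowly out.

move_arm([
  [0.5, 0, 0, 0, 0, 0, 0],
  [1, 0, 0, 0, 0, 0, 0],
  [1.5, 0, 0, 0, 0, 0, 0],
  [2, 0, 0, 0, 0, 0, 0],
  [2.5, 0, 0, 0, 0, 0, 0],
  [3, 0, 0, 0, 0, 0, 0],
  [3.5, 0, 0, 0, 0, 0, 0],
  [4, 0, 0, 0, 0, 0, 0],
])

```text
time_s: 6.25
tcp_pos: [0.5893, 0.0635, 0.0389]
tool_rot: [[0.107, 0.994, -0.0], [0.994, -0.107, -0.001], [-0.001, -0.0, -1.0]]
force: [-2.2, -9.1, 1.6]
width: 0.0003
```

move_arm([
  [0.5, 0, 0, 0, 0, 0, 0],
  [1, 0, 0, 0, 0, 0, 0],
  [1.5, 0, 0, 0, 0, 0, 0],
  [2, 0, 0, 0, 0, 0, 0],
  [2.5, 0, 0, 0, 0, 0, 0],
  [3, 0, 0, 0, 0, 0, 0],
  [3.5, 0, 0, 0, 0, 0, 0],
  [4, 0, 0, 0, 0, 0, 0],
])

```text
time_s: 6.92
tcp_pos: [0.5896, 0.0663, 0.0394]
tool_rot: [[0.107, 0.994, -0.001], [0.994, -0.107, -0.002], [-0.003, -0.0, -1.0]]
force: [-4.8, -12.0, 8.7]
width: -0.0
```

```bash
python3 tgt.py 30 31 38
```

```text
t 6.92 tcp [0.5896 0.0663 0.0394] board xyz mm [30.9 25.6 39.4] F board [ -3.5  -12.45   8.7 ] w -0.0 q6 [ 0.    0.69  1.8  -0.    0.65  0.11]
turn [-0.     0.003 -0.   ]
shift [ 5.4 -0.9  1.4]
```

move_arm([
  [1, 0, 0, 0, 0, 0, 0],
  [1.5, 0, 0, 0, 0, 0, 0],
  [2, 0, 0, 0, 0, 0, 0],
  [2.5, 0, 0, 0, 0, 0, 0],
  [3, 0, 0, 0, 0, 0, 0],
  [3.5, 0, 0, 0, 0, 0, 0],
  [4, 0, 0, 0, 0, 0, 0],
  [4.5, 0, 0, 0, 0, 0, 0],
])

```text
time_s: 7.58
tcp_pos: [0.5904, 0.0697, 0.0401]
tool_rot: [[0.107, 0.994, 0.0], [0.994, -0.107, -0.003], [-0.003, 0.001, -1.0]]
force: [-0.9, -8.2, 6.7]
width: -0.0
```

```bash
python3 tgt.py 30 31 38
```

```text
t 7.58 tcp [0.5904 0.0697 0.0401] board xyz mm [31.3 29.2 40.1] F board [ 0.02 -8.29  6.69] w -0.0 q6 [ 0.01  0.69  1.79 -0.01  0.65  0.12]
turn [ 0.001  0.003 -0.001]
shift [ 1.9 -1.3  2.1]
```

move_arm([
  [0.5, 0, 0, 0, 0, 0, 0],
  [1, 0, 0, 0, 0, 0, 0],
  [1.5, 0, 0, 0, 0, 0, 0],
  [2, 0, 0, 0, 0, 0, 0],
  [2.5, 0, 0, 0, 0, 0, 0],
  [3, 0, 0, 0, 0, 0, 0],
  [3.5, 0, 0, 0, 0, 0, 0],
  [4, 0, 0, 0, 0, 0, 0],
])

```text
time_s: 8.25
tcp_pos: [0.5911, 0.0734, 0.0404]
tool_rot: [[0.107, 0.994, 0.001], [0.994, -0.107, -0.004], [-0.004, 0.001, -1.0]]
force: [0.4, -4.4, 2.6]
width: -0.0001
```

```bash
python3 tgt.py 30 31 38; python3 - <<'E'
from rig import *
import cv2
a=get_image("scene")[:,:,::-1];a=a[125:315,205:465]
cv2.imwrite(f"pics/s4.png",cv2.resize(a,None,fx=3,fy=3,interpolation=cv2.INTER_CUBIC))
E
```

```text
t 8.25 tcp [0.5911 0.0734 0.0404] board xyz mm [31.6 32.9 40.4] F board [ 0.9  -4.34  2.55] w -0.0001 q6 [ 0.01  0.69  1.79 -0.01  0.65  0.13]
turn [ 0.001  0.004 -0.001]
shift [-1.9 -1.6  2.4]
```

View pics/s4.png

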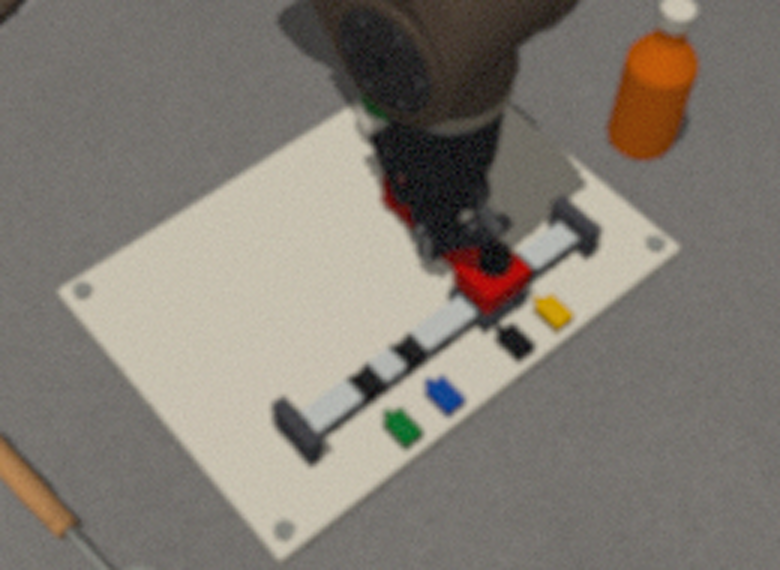

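In the picture the knob is at (496,255) and the stop has left the black notch. It is at a board y of about 48 mm and riding on the rail again.

move_arm([
  [1.5, 0, 0, 0, 0, 0, 0],
  [3, 0, 0, 0, 0, 0, 0],
  [4.5, 0, 0, 0, 0, 0, 0],
  [6, 0, 0, 0, 0, 0, 0],
  [7.5, 0, 0, 0, 0, 0, 0],
  [9, 0, 0, 0, 0, 0, 0],
  [10.5, 0, 0, 0, 0, 0, 0],
  [12, 0, 0, 0, 0, 0, 0],
])

```text
time_s: 8.97
tcp_pos: [0.5924, 0.0858, 0.0403]
tool_rot: [[0.107, 0.994, 0.001], [0.994, -0.107, -0.004], [-0.003, 0.001, -1.0]]
force: [0.0, -2.8, 3.5]
width: -0.0002
```

move_arm([
  [0.7, 0, 0, 0, 0, 0, 0],
  [1.4, 0, 0, 0, 0, 0, 0],
  [2.1, 0, 0, 0, 0, 0, 0],
  [2.8, 0, 0, 0, 0, 0, 0],
  [3.5, 0, 0, 0, 0, 0, 0],
  [4.2, 0, 0, 0, 0, 0, 0],
  [5, 0, 0, 0, 0, 0, 0],
  [5, 0, 0, 0, 0, 0, 0],
])

```text
time_s: 9.63
tcp_pos: [0.5929, 0.091, 0.0402]
tool_rot: [[0.107, 0.994, 0.001], [0.994, -0.107, -0.003], [-0.003, 0.001, -1.0]]
force: [0.2, -0.7, 0.0]
width: 0.0003
```

```bash
python3 tgt.py 30 55 38
```

```text
t 9.63 tcp [0.5929 0.091  0.0402] board xyz mm [31.6 50.6 40.2] F board [ 0.29 -0.7   0.01] w 0.0003 q6 [ 0.04  0.7   1.78 -0.01  0.66  0.16]
turn [ 0.001  0.003 -0.001]
shift [ 4.5 -1.6  2.1]
```

move_arm([
  [0.5, 0, 0, 0, 0, 0, 0],
  [1, 0, 0, 0, 0, 0, 0],
  [1.5, 0, 0, 0, 0, 0, 0],
  [2, 0, 0, 0, 0, 0, 0],
  [2.5, 0, 0, 0, 0, 0, 0],
  [3, 0, 0, 0, 0, 0, 0],
  [3, 0, 0, 0, 0, 0, 0],
  [3, 0, 0, 0, 0, 0, 0],
])

```text
time_s: 10.3
tcp_pos: [0.5931, 0.0942, 0.0401]
tool_rot: [[0.107, 0.994, 0.001], [0.994, -0.107, -0.003], [-0.003, 0.001, -1.0]]
force: [0.2, 0.1, -0.5]
width: -0.0003
```

```bash
python3 tgt.py 30 55 38; python3 - <<'E'
from rig import *
import cv2
a=get_image("scene")[:,:,::-1];a=a[125:315,205:465]
cv2.imwrite(f"pics/s5.png",cv2.resize(a,None,fx=3,fy=3,interpolation=cv2.INTER_CUBIC))
E
```

```text
t 10.3 tcp [0.5931 0.0942 0.0401] board xyz mm [31.5 53.7 40.1] F board [ 0.24  0.12 -0.48] w -0.0003 q6 [ 0.05  0.7   1.78 -0.01  0.66  0.16]
turn [ 0.001  0.003 -0.001]
shift [ 1.3 -1.5  2.1]
```

View pics/s5.png

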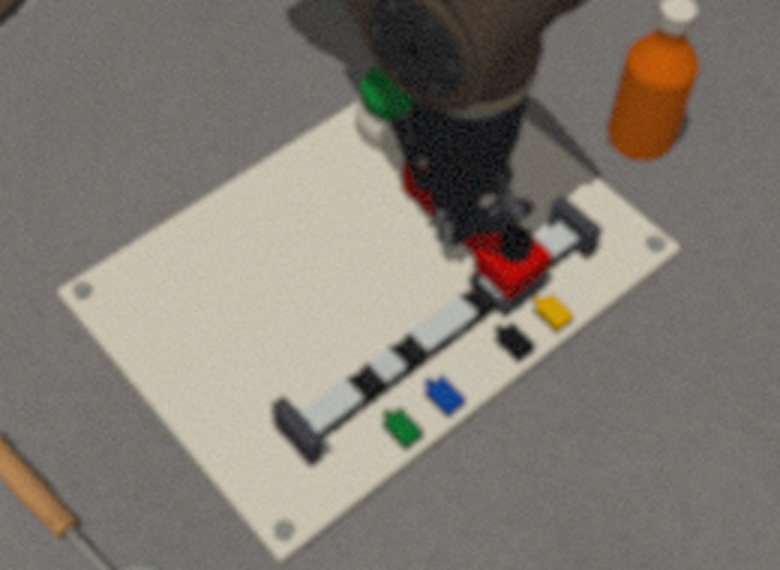

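There is no contact force with the TCP at y = 53.7 mm, so the stop has jumped ahead. The knob is at (516,241). I'll back off, lift and look.

move_arm([
  [-5, 0, 0, 0, 0, 0, 0],
  [-15, 0, 0, 0, 0, 0, 0],
  [-25, 0, 0, 0, 0, 0, 0],
  [-30, 0, 0, 0, 0, 0, 0],
  [-30, 0, -30, 0, 0, 0, 0],
  [-30, 0, -70, 0, 0, 0, 0],
  [-30, 0, -110, 0, 0, 0, 0],
  [-30, 0, -150, 0, 0, 0, 0],
])

```text
time_s: 11.02
tcp_pos: [0.5894, 0.064, 0.1919]
tool_rot: [[0.108, 0.994, -0.0], [0.994, -0.108, -0.003], [-0.003, 0.0, -1.0]]
force: [0.3, 0.3, 0.2]
width: 0.0002
```

move_arm([
  [-40, 0, -40, 0, 0, 0, 0],
  [-80, 0, -40, 0, 0, 0, 0],
  [-120, 0, -40, 0, 0, 0, 0],
  [-160, 0, -40, 0, 0, 0, 0],
  [-200, 0, -40, 0, 0, 0, 0],
  [-240, 0, -40, 0, 0, 0, 0],
  [-270, 0, -40, 0, 0, 0, 0],
  [-270, 0, -40, 0, 0, 0, 0],
])

```text
time_s: 11.68
tcp_pos: [0.559, -0.2105, 0.2326]
tool_rot: [[0.113, 0.994, 0.0], [0.994, -0.113, -0.004], [-0.004, 0.001, -1.0]]
force: [0.2, 0.8, -0.2]
width: -0.0
```

```bash
python3 tgt.py; python3 - <<'E'
from rig import *
import cv2
a=get_image("scene")[:,:,::-1];a=a[125:315,205:465]
cv2.imwrite(f"pics/s6.png",cv2.resize(a,None,fx=3,fy=3,interpolation=cv2.INTER_CUBIC))
a=get_image("top")[:,:,::-1][110:285,160:430]
cv2.imwrite(f"pics/t6.png",cv2.resize(a,None,fx=2.9,fy=2.9,interpolation=cv2.INTER_CUBIC))
E
```

```text
t 11.68 tcp [ 0.559  -0.2105  0.2326] board xyz mm [  30.1 -252.8  232.6] F board [ 0.15  0.86 -0.2 ] w -0.0 q6 [-0.47  0.45  1.63 -0.    1.06 -0.35]
turn [ 0.001  0.004 -0.007]
```

View pics/s6.png

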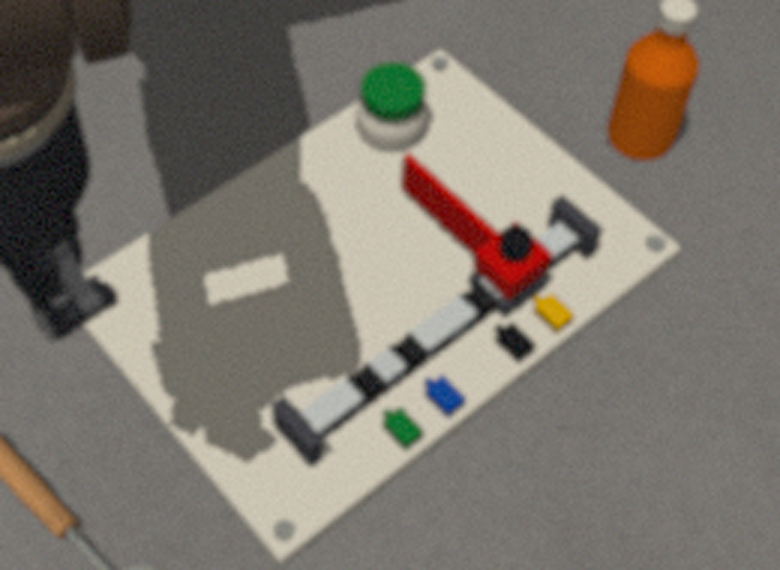

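View pics/t6.png

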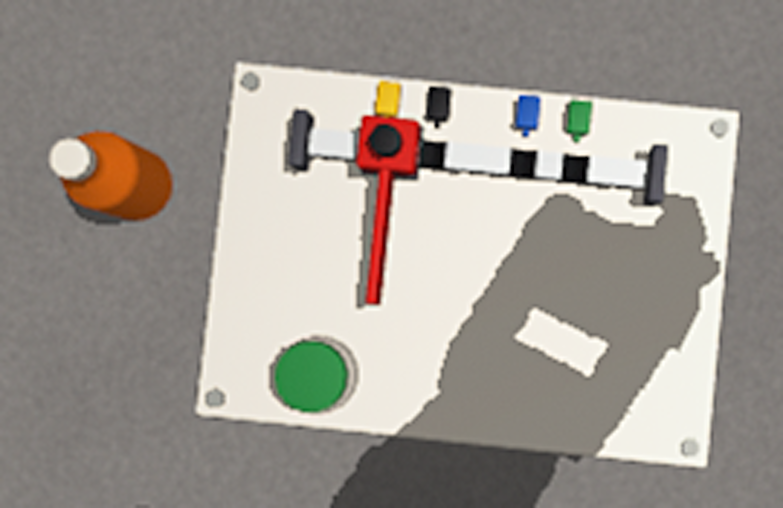

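The black notch is visible and empty, and the stop stands level with yellow. I'll check the numbers.

```bash
python3 - <<'E'
from h import *
p=[.5561,.0441,-.1068];c,s=np.cos(p[2]),np.sin(p[2])
def inv(X): d=X[:2]-p[:2];return np.round([c*d[0]+s*d[1],-s*d[0]+c*d[1]],4)
t=lambda u:np.array(u)/2.9+[160,110]
q=lambda u:np.array(u)/3+[205,125]
print("knob",inv(ray("top",t([385,140]),.0795)),inv(ray("scene",q([516,241]),.0795)))
print("yellow",inv(ray("top",t([388,99]),.027)),inv(ray("scene",q([553,311]),.027)))
print("notch35",inv(ray("top",t([432,154]),.035)))
print("pot",inv(ray("top",t([310,376]),.052)))
E
```

```text
knob [0.0778 0.0664] [0.0825 0.0669]
yellow [0.1177 0.0735] [0.1231 0.074 ]
notch35 [0.0772 0.0345]
pot [-0.0998  0.1069]
```

Both views put the knob at y ≈ 66.5 mm and the top view shows no rail gap between the saddle and the black notch. So the stop has only reached the brim of the yellow notch and has not jumped in. I'll go back and push it a few mm more.

```bash
python3 tgt.py 31 30 190
```

```text
t 11.78 tcp [ 0.5595 -0.2061  0.2326] board xyz mm [  30.  -248.4  232.6] F board [-0.39  0.53 -0.05] w -0.0 q6 [-0.46  0.45  1.63 -0.    1.06 -0.35]
turn [-0.     0.003 -0.005]
shift [278.5  -0.3  41.7]
```

move_arm([
  [40, 0, 0, 0, 0, -0.005, 0],
  [80, 0, 0, 0, 0, -0.005, 0],
  [120, 0, 0, 0, 0.003, -0.005, 0],
  [160, 0, 0, 0, 0.003, -0.005, 0],
  [200, 0, 0, 0, 0.003, -0.005, 0],
  [240, 0, 0, 0, 0.003, -0.005, 0],
  [268, 0, 10, 0, 0.003, -0.005, 0],
  [278, 0, 42, 0, 0.003, -0.005, 0],
])

```text
time_s: 12.45
tcp_pos: [0.5917, 0.075, 0.1932]
tool_rot: [[0.102, 0.995, 0.008], [0.995, -0.102, 0.001], [0.002, 0.007, -1.0]]
force: [1.1, 0.6, 0.4]
width: -0.0
```

```bash
python3 tgt.py 31 34 40
```

```text
t 12.45 tcp [0.5917 0.075  0.1932] board xyz mm [ 32.1  34.5 193.2] F board [0.99 0.69 0.39] w -0.0 q6 [0.02 0.49 1.68 0.   0.97 0.12]
turn [ 0.007 -0.002  0.005]
shift [ -0.8  -2.3 153.1]
```

move_arm([
  [-1, 0, 35, 0.007, -0.002, 0.005, 0],
  [-1, -1, 70, 0.007, -0.002, 0.005, 0],
  [-1, -1, 100, 0.007, -0.002, 0.005, 0],
  [-1, -2, 125, 0.007, -0.002, 0.005, 0],
  [-1, -2, 145, 0.007, -0.002, 0.005, 0],
  [-1, -2, 153, 0.007, -0.002, 0.005, 0],
  [-1, -2, 153, 0.007, -0.002, 0.005, 0],
  [-1, -2, 153, 0.007, -0.002, 0.005, 0],
])

```text
time_s: 13.12
tcp_pos: [0.5909, 0.0749, 0.0407]
tool_rot: [[0.106, 0.994, 0.001], [0.994, -0.106, -0.0], [-0.0, 0.001, -1.0]]
force: [0.1, 0.1, 0.5]
width: -0.0001
```

```bash
python3 tgt.py 31 50 40
```

```text
t 13.12 tcp [0.5909 0.0749 0.0407] board xyz mm [31.3 34.3 40.7] F board [0.1  0.07 0.51] w -0.0001 q6 [ 0.02  0.69  1.79 -0.    0.66  0.12]
turn [0.001 0.    0.   ]
shift [15.7 -0.3  0.7]
```

move_arm([
  [4, 0, 0, 0, 0, 0, 0],
  [8, 0, 0, 0, 0, 0, 0],
  [12, 0, 0, 0, 0, 0, 0],
  [15, 0, 0, 0, 0, 0, 0],
  [17, 0, 0, 0, 0, 0, 0],
  [18, 0, 0, 0, 0, 0, 0],
  [18.5, 0, 0, 0, 0, 0, 0],
  [19, 0, 0, 0, 0, 0, 0],
])

```text
time_s: 13.78
tcp_pos: [0.5929, 0.0938, 0.0407]
tool_rot: [[0.106, 0.994, 0.001], [0.994, -0.106, -0.0], [-0.0, 0.001, -1.0]]
force: [-0.1, 0.1, 0.4]
width: 0.0002
```

move_arm([
  [0.4, 0, 0, 0, 0, 0, 0],
  [0.8, 0, 0, 0, 0, 0, 0],
  [1.2, 0, 0, 0, 0, 0, 0],
  [1.6, 0, 0, 0, 0, 0, 0],
  [2, 0, 0, 0, 0, 0, 0],
  [2.4, 0, 0, 0, 0, 0, 0],
  [2.7, 0, 0, 0, 0, 0, 0],
  [3, 0, 0, 0, 0, 0, 0],
])

```text
time_s: 14.45
tcp_pos: [0.5932, 0.0969, 0.0407]
tool_rot: [[0.106, 0.994, 0.001], [0.994, -0.106, -0.0], [-0.0, 0.001, -1.0]]
force: [-0.4, -0.5, 0.5]
width: 0.0001
```

```bash
python3 tgt.py 31 60 40; python3 - <<'E'
from rig import *
import cv2
a=get_image("scene")[:,:,::-1];a=a[125:315,205:465]
cv2.imwrite(f"pics/s7.png",cv2.resize(a,None,fx=3,fy=3,interpolation=cv2.INTER_CUBIC))
E
```

```text
t 14.45 tcp [0.5932 0.0969 0.0407] board xyz mm [31.3 56.4 40.7] F board [-0.31 -0.52  0.53] w 0.0001 q6 [ 0.05  0.7   1.78 -0.    0.66  0.16]
turn [0.001 0.    0.   ]
shift [ 3.6 -0.3  0.7]
```

View pics/s7.png

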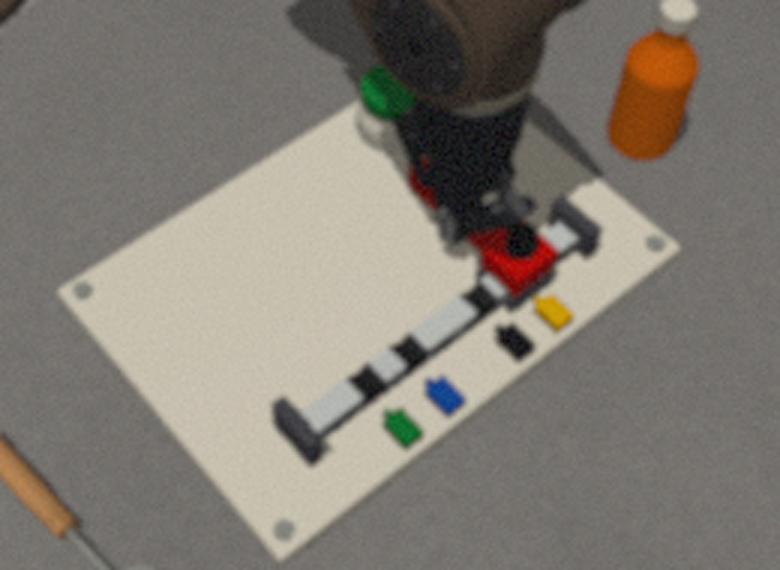

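```bash
python3 knob.py 522 239; python3 - <<'E'
from h import *
p=[.5561,.0441,-.1068];c,s=np.cos(p[2]),np.sin(p[2])
for y,z in((.0665,.083),(.0705,.081),(.075,.0795)):
    print(y,(proj("scene",[p[0]+c*.08-s*y,p[1]+s*.08+c*y,z])-[205,125])*3)
E
```

```text
[0.0855 0.0694]
0.0665 [[513.71276889 236.31734334]]
0.0705 [[517.35238038 235.03979438]]
0.075 [[521.54315379 233.01078876]]
```

move_arm([
  [0.3, 0, 0, 0, 0, 0, 0],
  [0.6, 0, 0, 0, 0, 0, 0],
  [0.9, 0, 0, 0, 0, 0, 0],
  [1.2, 0, 0, 0, 0, 0, 0],
  [1.5, 0, 0, 0, 0, 0, 0],
  [1.8, 0, 0, 0, 0, 0, 0],
  [2.1, 0, 0, 0, 0, 0, 0],
  [2.4, 0, 0, 0, 0, 0, 0],
])

```text
time_s: 15.17
tcp_pos: [0.5935, 0.0993, 0.0408]
tool_rot: [[0.106, 0.994, 0.001], [0.994, -0.106, -0.0], [-0.0, 0.001, -1.0]]
force: [0.3, -0.0, -0.2]
width: -0.0004
```

```bash
python3 tgt.py 31 60 40; python3 - <<'E'
from rig import *
import cv2
a=get_image("scene")[:,:,::-1];a=a[125:315,205:465]
cv2.imwrite(f"pics/s8.png",cv2.resize(a,None,fx=3,fy=3,interpolation=cv2.INTER_CUBIC))
L=[cv2.imread(f"pics/{k}.png")[200:330,420:620] for k in("s5","s7","s8")]
cv2.imwrite("pics/cmp.png",cv2.resize(cv2.hconcat(L),None,fx=1.3,fy=1.3))
E
```

```text
t 15.17 tcp [0.5935 0.0993 0.0408] board xyz mm [31.3 58.9 40.8] F board [ 0.34 -0.01 -0.17] w -0.0004 q6 [ 0.06  0.7   1.78 -0.    0.67  0.16]
turn [0.001 0.    0.   ]
shift [ 1.1 -0.3  0.8]
```

View pics/cmp.png

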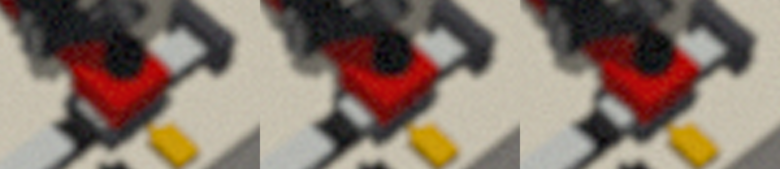

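```bash
python3 - <<'E'
import cv2,numpy as np
for k in("s5","s6","s7","s8"):
    a=cv2.imread(f"pics/{k}.png").astype(int)[235:300,470:570]
    m=(a[...,2]>110)&(a[...,1]<60)
    ys,xs=np.nonzero(m);print(k,xs.max()+470,np.percentile(xs,99)+470,ys.max()+235,xs[ys==ys.max()].mean()+470)
E
```

```text
s5 549 546.0 295 505.5
s6 549 545.9899999999998 295 504.0
s7 557 553.0 290 512.0
s8 557 553.0 290 514.5
```

The stop moved 8 px between s5 and s7. It then stayed exactly still between s7 and s8, while the finger advanced 2.5 mm without force, so it has jumped in. I'll retreat and verify.

move_arm([
  [-5, 0, 0, 0, 0, 0, 0],
  [-15, 0, 0, 0, 0, 0, 0],
  [-25, 0, 0, 0, 0, 0, 0],
  [-30, 0, 0, 0, 0, 0, 0],
  [-30, 0, -30, 0, 0, 0, 0],
  [-30, 0, -70, 0, 0, 0, 0],
  [-30, 0, -110, 0, 0, 0, 0],
  [-30, 0, -150, 0, 0, 0, 0],
])

```text
time_s: 15.88
tcp_pos: [0.5898, 0.0687, 0.1924]
tool_rot: [[0.107, 0.994, -0.0], [0.994, -0.107, -0.0], [-0.0, -0.0, -1.0]]
force: [0.8, 0.7, 0.3]
width: 0.0003
```

move_arm([
  [-40, 0, -40, 0, 0, 0, 0],
  [-80, 0, -40, 0, 0, 0, 0],
  [-120, 0, -40, 0, 0, 0, 0],
  [-160, 0, -40, 0, 0, 0, 0],
  [-200, 0, -40, 0, 0, 0, 0],
  [-240, 0, -40, 0, 0, 0, 0],
  [-270, 0, -40, 0, 0, 0, 0],
  [-270, 0, -40, 0, 0, 0, 0],
])

```text
time_s: 16.55
tcp_pos: [0.5597, -0.2059, 0.2323]
tool_rot: [[0.112, 0.994, 0.0], [0.994, -0.112, -0.001], [-0.001, 0.0, -1.0]]
force: [-0.4, 0.4, -0.3]
width: 0.0003
```

```bash
python3 tgt.py; python3 - <<'E'
from rig import *
import cv2
a=get_image("scene")[:,:,::-1];a=a[125:315,205:465]
cv2.imwrite(f"pics/s9.png",cv2.resize(a,None,fx=3,fy=3,interpolation=cv2.INTER_CUBIC))
a=get_image("top")[:,:,::-1][110:285,160:430]
cv2.imwrite(f"pics/t9.png",cv2.resize(a,None,fx=2.9,fy=2.9,interpolation=cv2.INTER_CUBIC))
E
```

```text
t 16.55 tcp [ 0.5597 -0.2059  0.2323] board xyz mm [  30.2 -248.2  232.3] F board [-0.42  0.32 -0.26] w 0.0003 q6 [-0.46  0.45  1.63 -0.    1.06 -0.35]
turn [ 0.     0.001 -0.006]
```

View pics/s9.png

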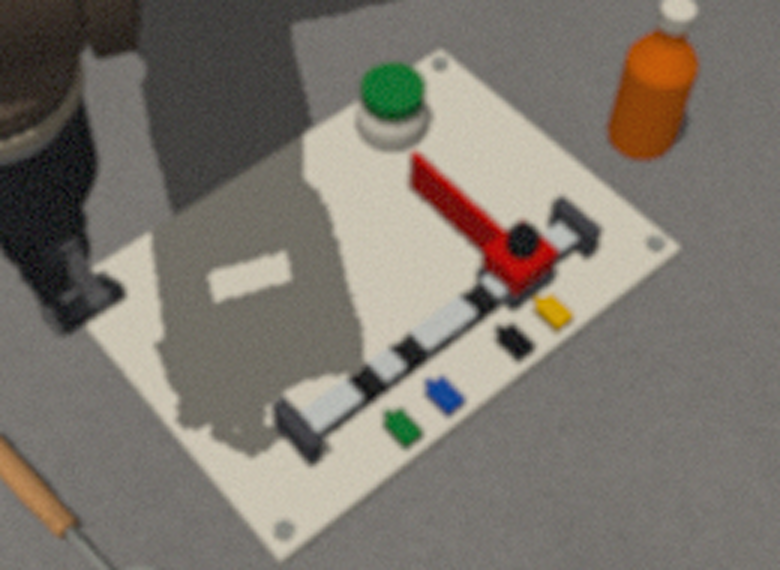

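View pics/t9.png

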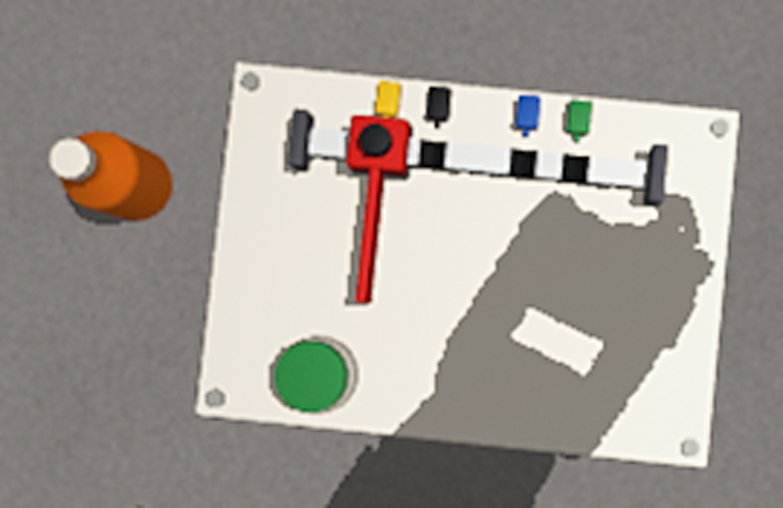

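```bash
python3 - <<'E'
from h import *
p=[.5561,.0441,-.1068];c,s=np.cos(p[2]),np.sin(p[2])
def inv(X): d=X[:2]-p[:2];return np.round([c*d[0]+s*d[1],-s*d[0]+c*d[1]],4)
t=lambda u:np.array(u)/2.9+[160,110]
q=lambda u:np.array(u)/3+[205,125]
print("knob",inv(ray("top",t([375,140]),.0795)),inv(ray("scene",q([523,239]),.0795)))
from rig import get_obs,finish_job
o=get_obs();print(o["time_s"],np.abs(o["qd"]).max());print(finish_job())
E
```

```text
knob [0.0771 0.0737] [0.0845 0.072 ]
16.65 0.04814683804968264
the job is handed in; nothing more can be done
None
```

The red stop is seated in the yellow notch, the outer one towards +y. I handed the job in at 16.7 s with the hand well clear.

**What I did:** I pushed the fence with the shut fingers only, with no gripping. The stop went into the black notch, out of it again at about 12 N, and on to yellow's.

**First look:** After the first retreat, both cameras put the stop at y ≈ 66.5 mm, so it was only on the notch's brim. I went back and pushed about 3 mm more.

**Last checks:**
- **Position:** the knob measured y = 73.7 mm in the top view and 72.0 mm in the scene view. The yellow clip measured 73.5 to 74.0 mm the same way, and the notch is nominally at 75 mm. The scene reading is 1.5 to 2 mm short of yellow.
- **Seating:** once it jumped in, the stop did not shift while the finger followed 2.5 mm further with no force on it. It looked the same after the hand left. I inferred the 3.5 mm drop from this and did not measure it directly.
- **Other objects:** the pot and bottle looked unmoved in the pictures. I did not check the spoon's full outline again, but the arm was never low near it.

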